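Unlock the belt tensioner and hold it back for the new belt

TASK

Ready the belt drive on the green stand for a new belt: draw the blue lock plate straight up out of its yellow slotted holder, stand it in the slot of the wooden parking block and let go. Then push back the sprung tensioner arm (the one with the red push tab) until the orange pawl clicks in behind it, and a little farther, so that the fingers and not the pawl carry the spring. Finish while holding it pushed back like that, and leave the tin, jar and mug on the bench where they are.

Things in the scene. Friction and masses are not known exactly. Their poses are not given: they have to be found in the camera images.
- drive: Belt-drive stand, fixed: green base 12 mm thick, x -100 to 130, y -95 to 175 mm from its origin, with pulleys up to 52 mm high. Origin on the bench surface below the tensioner arm's pivot (vertical axis, bolt head 72 mm high), z up. The orange pawl slider lies in an aluminium guide on the -y side, 50 to 95 mm from the pivot, up to 68 mm high.
- lock_plate: Blue loose plate, 8 mm thick (its x), 50 wide (y), 95 tall (z). Origin: centre of its lower edge. Starts upright in the yellow holder on the stand (slot 12 x 56 mm, floor 14 mm, rim 47 mm above the bench), so its top edge is 109 mm above the bench. It stands 4 mm beside the tensioner arm (top at 64 mm), blocking it.
- parking_block: Wooden block 90 x 110 x 50 mm, fixed, with one slot at its centre, open at the top: 18 mm wide (block x), 70 mm long (block y), 40 mm deep, floor 10 mm above the bench. Origin: centre of its underside, z up. The plate goes in with its 50 mm width along the block's y and leans a little at most.
- push_tab (a point): Red upright tab on the outer end of the tensioner arm, for pushing it: 12 mm thick (x), 40 long (y), 38 high. This point: centre of its underside, 64 mm above the bench, 130 mm from the pivot. Its +x is the way it is pushed, +y points outwards from the pivot; it turns with the arm, clockwise from above when pushed. Below: idler pulley (radius 27, top at 50 mm).
- tensioner_angle (a joint): Arm angle, rad: 0 at rest, grows as it is pushed back, end stop 0.70. A spring drives it to 0 (about 5 N at the tab at rest, 12 N at 0.65; the pawl adds up to 3 N while it rides up the tooth's ramp, from 0.08 to 0.45). The pawl snaps in at about 0.45; let go after that, the arm is caught by the pawl at about 0.44. Carried by the fingers past the click: above 0.47.
- pawl (a joint): Travel of the orange pawl slider, m: 0 when fully in (towards the pivot), up to about 0.007 while it rides over the tooth; it snaps back to 0 at the click. Sprung; not to be touched.
- grease_tin: Tin with a yellow band and a pale lid, radius 42, 75 mm high, loose; to be left alone. Origin at the centre of its underside.
- bolt_jar: Pale jar with a white lid, radius 32, 90 mm high, loose; to be left alone. Origin at the centre of its underside.
- mug: Blue mug, radius 40, 90 mm high, loose; to be left alone. Origin at the centre of its underside.
- tensioner: Tensioner arm, aluminium, 20 mm wide, 148 mm long, 50 to 64 mm above the bench, with the red tab on top of its outer end and an idler pulley below. Origin on the pivot axis at the arm's underside; +y along the arm, +x the way it is pushed.

How it is judged:
By the outcome, as a careful person would: the job done as asked, in the order asked, and still so for the second after the job is handed in, while the arm keeps its last pose, push and grip.
It also fails if it takes over 61 s, if anything falls off the work surface, if the arm or the gripper's body presses on something with over 40 N, if the wrist force passes 120 N, or if a joint passes its speed limit or range.

ROBOT

A 6-joint arm with a two-finger parallel gripper is mounted at the origin on the work surface. World frame = base frame: x ahead of the robot, y to its left, z up, the work surface at z = 0. Lengths are in m, angles in rad, forces in N, time in s.
With the tool pointing down it reaches from about 0.35 to 0.975 m from the base axis. Payload 4.9 kg.
Tool frame: the origin (TCP) lies midway between the tips of the shut fingers; the grasp point (between the pads) lies 19 mm behind it; z points along the fingers, y is the line along which they close (so a half turn about z gives the same grasp; the last joint's range is limited). The gripper opens to 85 mm and grips with 20 to 120 N. Pads are 22 mm wide; open, the fingers measure 114 mm over their backs; the gripper's body (76 mm by 85 mm) begins 54 mm behind the grasp point. The pads swing forward as they close: fully open they stand 13 mm farther back than shut.
Start: joints at [-1.451, 0.053, 1.613, -0, 1.476, -0.119], TCP at [0.148, -0.607, 0.231] pointing down, gripper open.
Joint ranges: [-3.01, 3.01], [-1.01, 2.22], [0.06, 2.58], [-1.02, 4.17], [0.09, 2.62], [-3.14, 3.14]. Speed limits (rad/s): [2.57, 2.57, 3.14, 3.14, 3.14, 3.14].

INTERFACE

Orientations are given as a unit quaternion [w, x, y, z].
In Python, from plant import manip gives the robot as it stands.
- The arm moves only by the shell command python3 shift.py 'ROWS'. ROWS is a JSON object with one list for each field, all of the same length, 1 to 5, a row being the entries at one place: jaw (the opening from 0.0 (shut) to 1.0 (fully open)), x, y, z (the shift in m), wx, wy, wz (a rotation vector in rad); each row shifts and turns the commanded pose from where the row before left it, along the tool's axes as they then stand; what a row does not reach is not made up. A row lasts 1/8 s, in which the tool goes at most 0.0625 m and 0.188 rad, less where a joint would pass 70% of its speed; a pose out of reach is approached as far as the arm can. The fingers move at their own pace and stop on an object; the grip force is fixed at half the most. Time passes only in rows, so rows that do not move let the fingers close. It prints the time, the measured TCP pose, the force, the opening and the grip force at its end. Input that does not fit is refused with a message, and nothing moves.
- manip.state(): the state, without advancing time (a new reading comes with each control period).
- manip.grab_frame(name): name is "side" or "top" or "wrist"; returns the picture (400x640x3 uint8, red, green, blue); there is no depth.
- manip.camera_params(name): a dict with "intrinsics" (3x3 intrinsics, pixels), "xyz" and "orientation" of the camera in the world. Camera axes: x right, y down, z forward; pixel columns grow to the right and rows downward; lengths in m; the calibration is good to about 2 mm. A picture is of the moment at which its call begins: read the wrist's pose just before it. camera_params takes no time and is no camera call; for the wrist camera it gives the pose at the moment of the call.
- manip.job_done(): hands the job in; it is judged then, once.
The state is a dict: "time": time; "joint_pos": joint angles; "joint_vel": joint speeds; "joint_efforts": joint torques, N m; "tool_pos": TCP position; "tool_rot": TCP orientation; "contact_force": force on the tool from outside, world axes, zero at the start; "ft_torque": the same for the moment, N m; "gripper_width": opening from 0.0 (shut) to 1.0 (fully open); "grasp_force": force on a finger pad.
Only numpy, scipy, OpenCV 4.12 (cv2) and the standard library are available. Lean on these libraries where they do the work, as an engineer would, in place of code of your own. Each camera call takes 0.05 s, during which the arm holds its last target. There are 200 camera calls.

## Working session

There is one attempt and no reset: what is moved stays moved. The work goes in short steps, Python scripts to look and compute and a shell command to move; the robot and the scene stay as the last step left them, time stands still between calls to the robot, and variables do not carry over. Pictures are saved under pics/ and viewed, at most 10 in all, crops included, and the job is handed in when it is done.

```bash
ls; mkdir -p pics; python3 - <<'E'
from plant import manip
import cv2
for n in("top","side"):
    cv2.imwrite(f"pics/{n}0.png",manip.grab_frame(n)[:,:,::-1])
    print(n,manip.camera_params(n))
print(manip.state())
E
```

```text
pics
plant.py
shift.py
top {'intrinsics': array([[440.42143173,   0.        , 323.95004757],
       [  0.        , 440.42143173, 201.15194777],
       [  0.        ,   0.        ,   1.        ]]), 'xyz': array([0.27089545, 0.04272867, 1.3113657 ]), 'orientation': array([-0.06242657,  0.70432008, -0.70368842,  0.06970481])}
side {'intrinsics': array([[427.08431168,   0.        , 325.78844305],
       [  0.        , 427.08431168, 193.32985706],
       [  0.        ,   0.        ,   1.        ]]), 'xyz': array([0.10301001, 0.72761196, 0.54792783]), 'orientation': array([ 0.12890462, -0.23316636,  0.83630225, -0.47918222])}
{'time': 0.1, 'joint_pos': array([-1.45097839e+00,  5.33003875e-02,  1.61419389e+00,  1.47504663e-05,
        1.47601759e+00, -1.19007175e-01]), 'joint_vel': array([-6.43220911e-04, -2.02392627e-03, -2.51130365e-03, -9.57331090e-05,
        3.73108869e-04,  5.17242355e-04]), 'joint_efforts': array([ 7.18236006e-04, -3.94906104e+01, -3.71365464e+01, -5.70278289e-06,
        3.94873510e-03, -7.34850516e-06]), 'tool_pos': array([ 0.14778055, -0.60667651,  0.23015783]), 'tool_rot': array([-9.59611080e-04,  9.92878415e-01,  1.19128214e-01,  6.95245031e-06]), 'contact_force': array([-0.47471907,  0.22002748, -0.09167182]), 'ft_torque': array([-0.06925968,  0.02101014,  0.02338353]), 'grasp_force': 0.0, 'gripper_width': 0.9991492796112579}
```
View pics/top0.png

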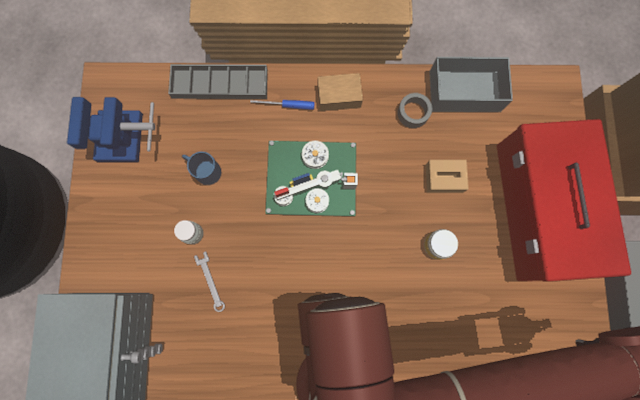

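View pics/side0.png

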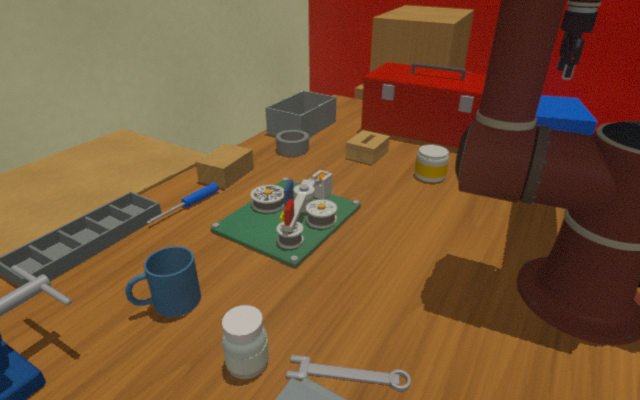

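The top view shows the stand centred at about (311,178), with the pivot at (325,179), red tab (281,192) and blue plate (302,180). The parking block is at (447,175), tin (443,243), jar (187,232) and mug (203,167). The side view agrees and shows all paths open.

```bash
cat > h.py <<'E'
import numpy as np, cv2
from scipy.spatial.transform import Rotation as R
from plant import manip
def rot(q): return R.from_quat([q[1],q[2],q[3],q[0]])
def ray(c,uv,z):
    uv=np.atleast_2d(np.float64(uv)); k=np.c_[uv,np.ones(len(uv))]@np.linalg.inv(c["intrinsics"]).T
    d=rot(c["orientation"]).apply(k); o=c["xyz"]
    return o+d*((z-o[2])/d[:,2])[:,None]
def mask(im,lo,hi):
    return cv2.inRange(cv2.cvtColor(im,cv2.COLOR_RGB2HSV),np.array(lo),np.array(hi))
def blobs(m,amin=20):
    cs,_=cv2.findContours(m,cv2.RETR_EXTERNAL,cv2.CHAIN_APPROX_NONE)
    return sorted([c for c in cs if cv2.contourArea(c)>=amin],key=cv2.contourArea,reverse=True)
def tool(p):   # world point in tool axes relative to TCP
    s=manip.state(); return rot(s["tool_rot"]).inv().apply(np.asarray(p)-s["tool_pos"])
E
python3 - <<'E'
from h import *
np.set_printoptions(precision=4,suppress=True)
im=cv2.imread("pics/top0.png")[:,:,::-1].copy(); c=manip.camera_params("top")
for n,uv,z in [("pivot",(325,179),.072),("tab",(281,192),.102),("plate",(302,180),.109),("block",(447,174),.05),("tin",(443,243),.075),("jar",(186,231),.09),("mug",(203,166),.09)]:
    print(n,ray(c,uv,z)[0])
g=blobs(mask(im,(60,80,40),(90,255,200)))[0]; r=cv2.minAreaRect(g); b=cv2.boxPoints(r); print("green",r,ray(c,b,.012))
p=manip.camera_params("wrist"); s=manip.state()
print(p, rot(s["tool_rot"]).inv().apply(p["xyz"]-s["tool_pos"]), (rot(s["tool_rot"]).inv()*rot(p["orientation"])).as_matrix())
E
```

```text
pivot [0.5708 0.0269 0.072 ]
tab [0.5258 0.1506 0.102 ]
plate [0.5588 0.0918 0.109 ]
block [ 0.5922 -0.3344  0.05  ]
tin [ 0.3858 -0.3052  0.075 ]
jar [0.4171 0.4133 0.09  ]
mug [0.6038 0.3757 0.09  ]Traceback (most recent call last):
  File "<stdin>", line 6, in <module>
IndexError: list index out of range
```

```bash
python3 shift.py '{"jaw":[1,1,1,1,1],"x":[0,0,0,0,0],"y":[0,0,0,0,0],"z":[-0.02,-0.02,-0.02,-0.02,-0.02],"wx":[0,0,0,0,0],"wy":[0,0,0,0,0],"wz":[-0.185,-0.185,-0.185,-0.185,-0.185]}'
python3 shift.py '{"jaw":[1,1,1,1],"x":[0,0,0,0],"y":[0,0,0,0],"z":[-0.02,0,0,0],"wx":[0,0,0,0],"wy":[0,0,0,0],"wz":[-0.185,-0.185,-0.037,0]}'
python3 - <<'E'
from h import *
np.set_printoptions(precision=4,suppress=True)
p=manip.camera_params("wrist"); s=manip.state()
print(s["tool_pos"],rot(s["tool_rot"]).as_matrix(),p, rot(s["tool_rot"]).inv().apply(p["xyz"]-s["tool_pos"]), (rot(s["tool_rot"]).inv()*rot(p["orientation"])).as_matrix())
E
```

```text
time: 0.72
tool_pos: [0.1478, -0.607, 0.3312]
tool_rot: [-0.001, 0.834, 0.552, 0.0]
contact_force: [0.5, -0.3, -0.6]
gripper_width: 1.001
grasp_force: 0.0
time: 1.23
tool_pos: [0.1478, -0.607, 0.3504]
tool_rot: [-0.001, 0.708, 0.706, 0.0]
contact_force: [-0.4, 0.2, 0.1]
gripper_width: 1.0
grasp_force: 0.0
[ 0.1478 -0.607   0.3504] [[ 0.0022  1.     -0.0002]
 [ 1.     -0.0022  0.0015]
 [ 0.0015 -0.0002 -1.    ]] {'intrinsics': array([[276.8432,   0.    , 318.3753],
       [  0.    , 276.8432, 203.7565],
       [  0.    ,   0.    ,   1.    ]]), 'xyz': array([ 0.1476, -0.538 ,  0.4931]), 'orientation': array([ 0.1373,  0.9905, -0.0011, -0.0003])} [ 0.0692 -0.0004 -0.1426] [[-0.0001 -0.9619 -0.2734]
 [ 1.     -0.0001 -0.0002]
 [ 0.0001 -0.2734  0.9619]]
```

```bash
for i in 1; do :; done
python3 shift.py '{"jaw":[1,1,1,1,1],"x":[0.03,0.03,0.03,0.03,0.03],"y":[0.049,0.049,0.049,0.049,0.049],"z":[0.02,0.02,0.02,0.02,0.02],"wx":[0,0,0,0,0],"wy":[0,0,0,0,0],"wz":[0,0,0,0,0]}'
python3 shift.py '{"jaw":[1,1,1,1,1],"x":[0.03,0.03,0.03,0.03,0],"y":[0.049,0.049,0.049,0.049,0],"z":[0.02,0.02,0.02,0.02,0],"wx":[0,0,0,0,0],"wy":[0,0,0,0,0],"wz":[0,0,0,0,0]}'
python3 - <<'E'
from h import *
import pickle
c=manip.camera_params("wrist"); im=manip.grab_frame("wrist"); cv2.imwrite("pics/w1.png",im[:,:,::-1]); pickle.dump(c,open("pics/w1.pkl","wb"))
E
```

```text
time: 1.85
tool_pos: [0.3941, -0.4559, 0.2502]
tool_rot: [-0.0, 0.708, 0.706, 0.0]
contact_force: [0.1, -0.5, 0.1]
gripper_width: 1.001
grasp_force: 0.0
time: 2.48
tool_pos: [0.5901, -0.3335, 0.1675]
tool_rot: [-0.003, 0.706, 0.708, -0.0]
contact_force: [-1.3, 0.3, -0.3]
gripper_width: 0.996
grasp_force: 0.0
```

View pics/w1.png

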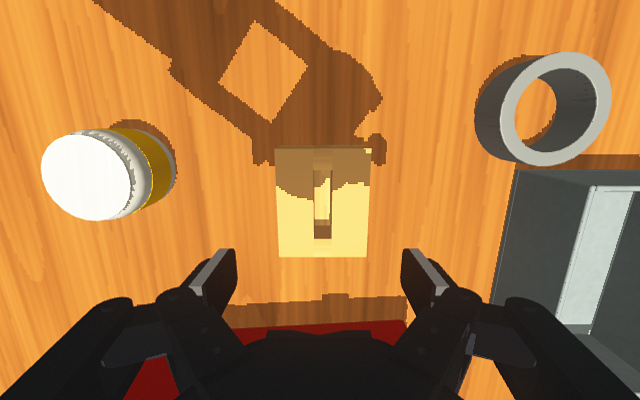

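The wrist view shows the block top with corners at about (276,148), (371,148), (367,257), (279,257). The slot spans about (314,170) to (331,238).

```bash
python3 - <<'E'
from h import *
import pickle
np.set_printoptions(precision=4,suppress=True)
c=pickle.load(open("pics/w1.pkl","rb"))
P=ray(c,[(275.5,148),(371,148),(367.5,257),(279,257)],.05); print(P,P.mean(0),np.linalg.norm(P-np.roll(P,1,0),axis=1))
S=ray(c,[(314.5,170),(331.5,170),(331,238.5),(314.5,238.5)],.05); print(S,S.mean(0))
im=cv2.imread("pics/w1.png"); cv2.imwrite("pics/w1c.png",cv2.resize(im[135:270,255:390],None,fx=4.4,fy=4.4,interpolation=cv2.INTER_NEAREST))
E
```

```text
[[ 0.5493 -0.2844  0.05  ]
 [ 0.6376 -0.2841  0.05  ]
 [ 0.64   -0.3946  0.05  ]
 [ 0.5486 -0.3951  0.05  ]] [ 0.5939 -0.3395  0.05  ] [0.1107 0.0883 0.1105 0.0913]
[[ 0.5854 -0.3047  0.05  ]
 [ 0.6014 -0.3046  0.05  ]
 [ 0.602  -0.3742  0.05  ]
 [ 0.5853 -0.3743  0.05  ]] [ 0.5935 -0.3395  0.05  ]
```

View pics/w1c.png

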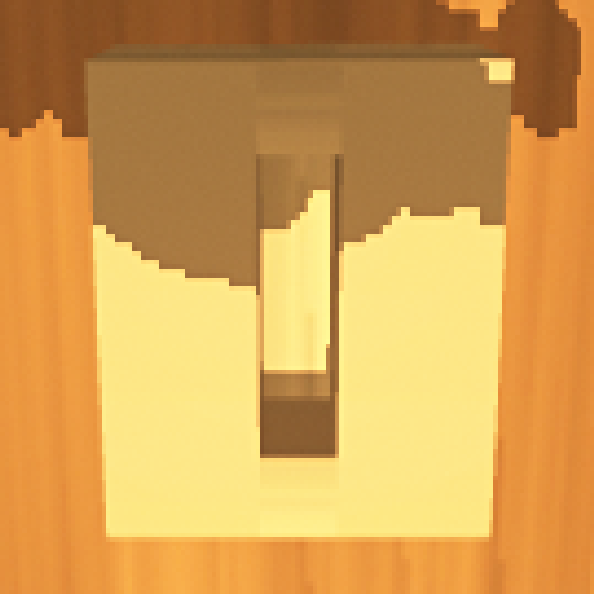

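The crop puts the slot centre at about (323,204), with the slot square to the image.

```bash

python3 shift.py '{"jaw":[1,1,1,1,1],"x":[0.052,0.052,0.052,0.052,0.052],"y":[0,-0.005,-0.005,-0.005,-0.005],"z":[-0.02,-0.02,-0.02,-0.02,0],"wx":[0,0,0,0,0],"wy":[0,0,0,0,0],"wz":[0,0,0,0,0]}' >/dev/null
python3 shift.py '{"jaw":[1,1,1,1,1],"x":[0.052,0.052,0.052,0,0],"y":[-0.005,-0.005,0,0,0],"z":[0,0,0,0,0],"wx":[0,0,0,0,0],"wy":[0,0,0,0,0],"wz":[0,0,-0.17,-0.17,0]}'
python3 - <<'E'
from h import *
import pickle
c=manip.camera_params("wrist"); im=manip.grab_frame("wrist"); cv2.imwrite("pics/w2.png",im[:,:,::-1]); pickle.dump(c,open("pics/w2.pkl","wb"))
E
```

```text
time: 3.78
tool_pos: [0.5587, 0.0782, 0.252]
tool_rot: [0.001, 0.579, 0.816, 0.0]
contact_force: [0.4, -0.5, -0.3]
gripper_width: 0.998
grasp_force: 0.0
```

View pics/w2.png

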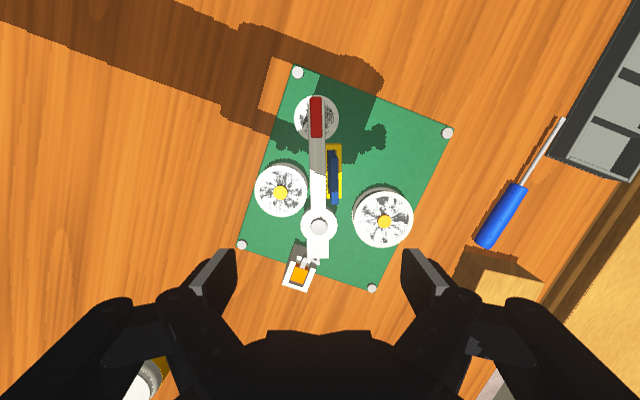

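The wrist view shows the blue plate at about (333,176) with the yellow holder under it, the tab (316,117) and the pivot (318,226). The plate lies almost along the image column, and I'll crop for the edges.

```bash
python3 - <<'E'
from h import *
import pickle
im=cv2.imread("pics/w2.png"); cv2.imwrite("pics/w2c.png",cv2.resize(im[90:240,290:360],None,fx=4,fy=4,interpolation=cv2.INTER_NEAREST))
rgb=im[:,:,::-1].copy()
for r in range(140,212,4): print(r,[tuple(int(v) for v in rgb[r,u]) for u in range(326,342,2)])
E
```

```text
140 [(55, 94, 66), (53, 91, 64), (54, 93, 66), (52, 92, 65), (53, 93, 66), (53, 91, 64), (50, 91, 63), (53, 94, 66)]
144 [(145, 111, 17), (143, 112, 22), (145, 114, 25), (142, 111, 20), (153, 120, 19), (153, 120, 20), (154, 120, 16), (143, 118, 27)]
148 [(186, 147, 16), (186, 148, 22), (185, 148, 19), (187, 149, 19), (186, 148, 18), (182, 145, 18), (180, 143, 16), (181, 144, 17)]
152 [(184, 145, 17), (39, 52, 70), (41, 55, 75), (42, 56, 75), (46, 55, 69), (139, 113, 26), (183, 146, 20), (181, 142, 18)]
156 [(186, 145, 22), (39, 51, 69), (42, 55, 71), (42, 55, 72), (41, 55, 73), (52, 61, 74), (188, 148, 21), (182, 143, 22)]
160 [(185, 145, 21), (40, 54, 69), (43, 55, 65), (48, 68, 96), (48, 68, 96), (44, 66, 97), (114, 103, 49), (183, 145, 24)]
164 [(186, 146, 26), (39, 52, 69), (45, 55, 66), (49, 69, 98), (48, 69, 96), (46, 65, 96), (116, 103, 49), (183, 146, 24)]
168 [(186, 147, 27), (53, 65, 80), (47, 59, 71), (49, 69, 97), (52, 70, 98), (47, 67, 98), (116, 106, 51), (183, 147, 27)]
172 [(186, 147, 23), (47, 62, 81), (48, 59, 71), (52, 71, 99), (50, 71, 98), (48, 69, 101), (111, 10
[... 471 characters left out ...]
), (55, 74, 101), (167, 155, 82), (255, 254, 29)]
192 [(235, 216, 57), (129, 103, 45), (51, 65, 84), (68, 118, 190), (56, 76, 105), (67, 119, 194), (171, 164, 101), (255, 253, 27)]
196 [(194, 168, 53), (255, 255, 19), (40, 54, 86), (74, 132, 211), (71, 122, 196), (67, 119, 192), (173, 165, 107), (255, 254, 25)]
200 [(72, 93, 76), (66, 101, 78), (64, 87, 80), (75, 131, 213), (72, 124, 195), (71, 120, 192), (70, 115, 124), (94, 177, 123)]
204 [(80, 100, 79), (68, 101, 75), (67, 101, 76), (69, 106, 143), (67, 103, 137), (65, 94, 124), (92, 167, 122), (97, 173, 121)]
208 [(125, 123, 106), (118, 119, 105), (72, 102, 77), (71, 103, 77), (69, 100, 75), (71, 107, 79), (96, 178, 122), (95, 173, 121)]
```

View pics/w2c.png

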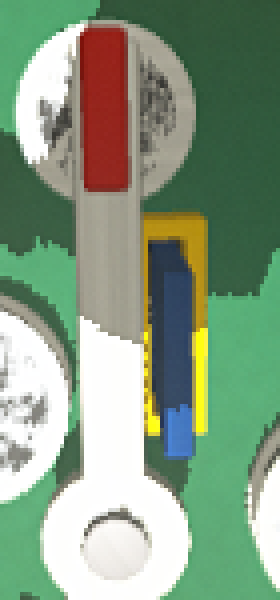

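The crop shows the plate's top face at u 331 to 338.7, v 157.5 to 204.5. The tab top is at u 310.2 to 322.5, v 97 to 137.5, and the bolt head at (319.2,226.2).

```bash
python3 - <<'E'
from h import *
import pickle
np.set_printoptions(precision=4,suppress=True)
c=pickle.load(open("pics/w2.pkl","rb"))
P=ray(c,[(334.8,157.5),(335.0,204.5),(331,181),(338.7,181)],.109); print(P,"c",P[:2].mean(0),P[2:].mean(0),np.linalg.norm(P[0]-P[1]),np.linalg.norm(P[2]-P[3]))
T=ray(c,[(316,97),(317,137.5)],.102); B=ray(c,(319.2,226.2),.072)[0]
t=T.mean(0); print("tab",T,t,"piv",B,np.linalg.norm((t-B)[:2]), "yaws",[np.degrees(np.arctan2(d[1],d[0])) for d in (P[0]-P[1],T[0]-T[1],t-B)])
s=manip.state(); x=rot(s["tool_rot"]).apply([1,0,0]); print("toolyaw",np.degrees(np.arctan2(x[1],x[0])),s["tool_pos"])
print("plate in tool",tool(P[:2].mean(0)),"tab in tool",tool(t),"piv",tool(B))
E
```

```text
[[0.5619 0.1188 0.109 ]
 [0.5794 0.0719 0.109 ]
 [0.5666 0.0946 0.109 ]
 [0.5742 0.0973 0.109 ]] c [0.5707 0.0954 0.109 ] [0.5704 0.0959 0.109 ] 0.05007400729675311 0.00806832727915002
tab [[0.5245 0.1679 0.102 ]
 [0.5382 0.1314 0.102 ]] [0.5313 0.1496 0.102 ] piv [0.5763 0.0299 0.072 ] 0.1278864395247747 yaws [np.float64(110.4548482280296), np.float64(110.65244565316144), np.float64(110.58987257718312)]
toolyaw 109.20196444191093 [0.5588 0.0778 0.2518]
plate in tool [0.0128 0.0169 0.1428] tab in tool [ 0.077  -0.0024  0.1498] piv [-0.0509  0.0007  0.1799]
```

```bash

python3 shift.py '{"jaw":[0.6,0.6,0.6,0.6,0.6],"x":[0.0128,0,0,0,0],"y":[0.0169,0,0,0,0],"z":[0.0,0.05,0.05,0,0],"wx":[0,0,0,0,0],"wy":[0,0,0,0,0],"wz":[-0.023,0,0,0,0]}'
python3 - <<'E'
from h import *
np.set_printoptions(precision=4,suppress=True)
print(tool([.5707,.0956,.073]))
x=rot(manip.state()["tool_rot"]).apply([1,0,0]); print(np.degrees(np.arctan2(x[1],x[0])))
E
```

```text
time: 4.45
tool_pos: [0.5719, 0.0965, 0.1533]
tool_rot: [0.001, 0.568, 0.823, 0.001]
contact_force: [0.5, 0.5, 1.4]
gripper_width: 0.598
grasp_force: 0.0
[-0.0004 -0.0016  0.0803]
110.74881886362536
```

```bash

python3 shift.py '{"jaw":[0.6,0.6,0.6,0.5,0.4],"x":[0,0,0,0,0],"y":[-0.0014,0,0,0,0],"z":[0.03,0.03,0.02,0,0],"wx":[0,0,0,0,0],"wy":[0,0,0,0,0],"wz":[0,0,0,0,0]}'
python3 shift.py '{"jaw":[0.25,0.0,0,0,0],"x":[0,0,0,0,0],"y":[0,0,0,0,0],"z":[0,0,0,0,0],"wx":[0,0,0,0,0],"wy":[0,0,0,0,0],"wz":[0,0,0,0,0]}'
```

```text
time: 5.08
tool_pos: [0.5706, 0.096, 0.0732]
tool_rot: [0.001, 0.568, 0.823, 0.001]
contact_force: [0.3, -0.2, 0.8]
gripper_width: 0.402
grasp_force: 0.0
time: 5.7
tool_pos: [0.5701, 0.096, 0.0726]
tool_rot: [0.001, 0.568, 0.823, 0.001]
contact_force: [-0.5, 0.1, 5.1]
gripper_width: 0.086
grasp_force: 59.2
```

```bash

python3 shift.py '{"jaw":[0,0,0,0,0],"x":[0,0,0,0,0],"y":[0,0,0,0,0],"z":[-0.005,-0.012,-0.012,-0.012,-0.012],"wx":[0,0,0,0,0],"wy":[0,0,0,0,0],"wz":[0,0,0,0,0]}'
python3 shift.py '{"jaw":[0,0,0,0,0],"x":[0,0,0,0,0],"y":[0,0,0,0,0],"z":[-0.02,-0.03,-0.03,0,0],"wx":[0,0,0,0,0],"wy":[0,0,0,0,0],"wz":[0,0,0,0,0]}'
python3 - <<'E'
from h import *
im=manip.grab_frame("side"); cv2.imwrite("pics/s1.png",cv2.resize(im[120:270,190:390,::-1],None,fx=4,fy=4))
E
```

```text
time: 6.32
tool_pos: [0.5692, 0.0959, 0.1254]
tool_rot: [0.0, 0.568, 0.823, 0.0]
contact_force: [-0.2, 0.7, -0.6]
gripper_width: 0.086
grasp_force: 58.8
time: 6.95
tool_pos: [0.5687, 0.0959, 0.2035]
tool_rot: [-0.0, 0.568, 0.823, -0.0]
contact_force: [-0.5, -0.3, -2.4]
gripper_width: 0.089
grasp_force: 59.0
```

View pics/s1.png

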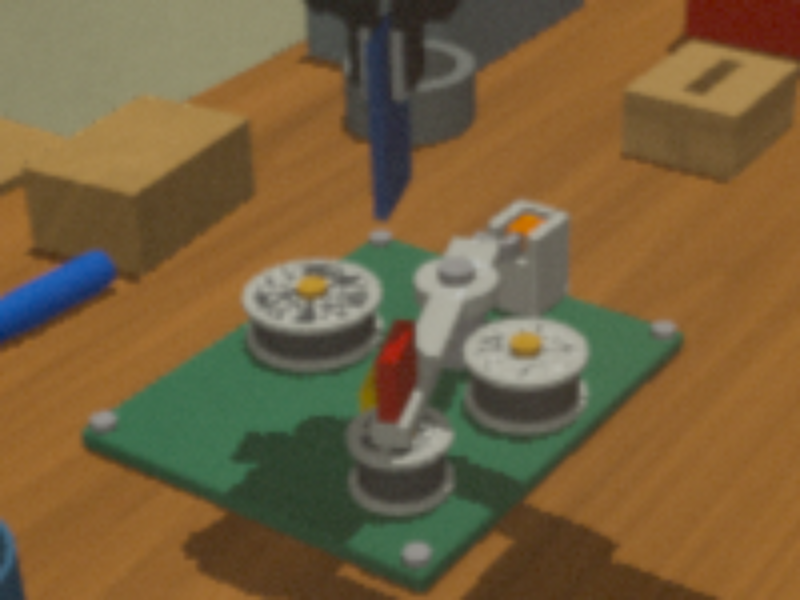

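The side crop shows the plate hanging upright in the fingers, well clear of the holder.

```bash

python3 shift.py '{"jaw":[0,0,0,0,0],"x":[0,0,0,-0.04,-0.05],"y":[0,0,0,0.002,0.003],"z":[0,0,0,0,0],"wx":[0,0,0,0,0],"wy":[0,0,0,0,0],"wz":[0.12,0.12,0.12,0,0]}'
python3 shift.py '{"jaw":[0,0,0,0,0],"x":[-0.05,-0.05,-0.05,-0.05,-0.05],"y":[0.003,0.003,0.003,0.003,0.003],"z":[0,0,0,0,0],"wx":[0,0,0,0,0],"wy":[0,0,0,0,0],"wz":[0,0,0,0,0]}'
python3 shift.py '{"jaw":[0,0,0,0,0],"x":[-0.04,-0.03,-0.025,0,0],"y":[0.003,0.002,0,0,0],"z":[0,0,0,0,0],"wx":[0,0,0,0,0],"wy":[0,0,0,0,0],"wz":[0,0,0,0,0]}'
python3 - <<'E'
from h import *
np.set_printoptions(precision=4,suppress=True)
print(tool([.5936,-.3395,.0697]))
x=rot(manip.state()["tool_rot"]).apply([1,0,0]); print(np.degrees(np.arctan2(x[1],x[0])))
E
```

```text
time: 7.62
tool_pos: [0.5734, 0.0059, 0.2021]
tool_rot: [-0.001, 0.705, 0.709, -0.001]
contact_force: [0.3, 0.0, -0.5]
gripper_width: 0.084
grasp_force: 58.9
time: 8.25
tool_pos: [0.5892, -0.2451, 0.202]
tool_rot: [-0.002, 0.706, 0.708, -0.0]
contact_force: [0.4, 0.6, -1.8]
gripper_width: 0.084
grasp_force: 58.9
time: 8.88
tool_pos: [0.5953, -0.3381, 0.2035]
tool_rot: [-0.001, 0.706, 0.708, 0.0]
contact_force: [0.3, -0.1, -1.0]
gripper_width: 0.084
grasp_force: 58.9
[-0.0015 -0.0016  0.1338]
90.1969661633716
```

```bash

python3 shift.py '{"jaw":[0,0,0,0,0],"x":[-0.0015,0,0,0,0],"y":[-0.0016,0,0,0,0],"z":[0.03,0.03,0.02,0.01,0],"wx":[0,0,0,0,0],"wy":[0,0,0,0,0],"wz":[0,0,0,0,0]}'
python3 shift.py '{"jaw":[0,0,0,0,0],"x":[0,0,0,0,0],"y":[0,0,0,0,0],"z":[0.008,0.008,0.008,0,0],"wx":[0,0,0,0,0],"wy":[0,0,0,0,0],"wz":[0,0,0,0,0]}'
```

```text
time: 9.5
tool_pos: [0.5938, -0.34, 0.1139]
tool_rot: [-0.0, 0.706, 0.708, -0.0]
contact_force: [-1.4, -0.0, -1.1]
gripper_width: 0.084
grasp_force: 58.9
time: 10.12
tool_pos: [0.594, -0.3406, 0.0904]
tool_rot: [0.0, 0.706, 0.708, 0.0]
contact_force: [-0.8, -0.1, -0.8]
gripper_width: 0.087
grasp_force: 58.9
```

Bottom edge should now be about 19 mm into the slot with no contact; continue down.

```bash

python3 shift.py '{"jaw":[0,0,0,0,0],"x":[0,0,0,0,0],"y":[0,0,0,0,0],"z":[0.007,0.006,0.004,0.002,0],"wx":[0,0,0,0,0],"wy":[0,0,0,0,0],"wz":[0,0,0,0,0]}'
python3 shift.py '{"jaw":[0,0],"x":[0,0],"y":[0,0],"z":[0.001,0],"wx":[0,0],"wy":[0,0],"wz":[0,0]}'
```

```text
time: 10.75
tool_pos: [0.5938, -0.3404, 0.0711]
tool_rot: [-0.0, 0.706, 0.708, -0.0]
contact_force: [-0.1, -0.1, -0.2]
gripper_width: 0.082
grasp_force: 58.9
time: 11.0
tool_pos: [0.594, -0.3405, 0.0704]
tool_rot: [0.0, 0.706, 0.708, 0.0]
contact_force: [-0.5, 0.4, -2.1]
gripper_width: 0.087
grasp_force: 58.9
```

```bash

python3 shift.py '{"jaw":[0,0.3,0.6,0.6,0.6],"x":[0,0,0,0,0],"y":[0,0,0,0,0],"z":[0.001,0,0,0,0],"wx":[0,0,0,0,0],"wy":[0,0,0,0,0],"wz":[0,0,0,0,0]}'
python3 shift.py '{"jaw":[0.6,0.6,0.6,0.6,0.6],"x":[0,0,0,0,0],"y":[0,0,0,0,0],"z":[-0.015,-0.03,-0.04,-0.05,0],"wx":[0,0,0,0,0],"wy":[0,0,0,0,0],"wz":[0,0,0,0,0]}'
python3 - <<'E'
from h import *
import pickle
c=manip.camera_params("wrist"); im=manip.grab_frame("wrist")
s=manip.grab_frame("side")
a=im[100:300,200:440,::-1]; b=cv2.resize(s[110:180,330:410,::-1],(240,200))
cv2.imwrite("pics/p1.png",np.hstack([cv2.resize(a,None,fx=1.6,fy=2),cv2.resize(b,None,fx=1.6,fy=2)]))
E
```

```text
time: 11.62
tool_pos: [0.594, -0.3405, 0.0694]
tool_rot: [0.0, 0.706, 0.708, 0.0]
contact_force: [-0.1, -0.2, -0.2]
gripper_width: 0.603
grasp_force: 0.0
time: 12.25
tool_pos: [0.5967, -0.3424, 0.2128]
tool_rot: [0.006, 0.706, 0.708, 0.001]
contact_force: [0.4, 1.0, 0.2]
gripper_width: 0.598
grasp_force: 0.0
```

View pics/p1.png

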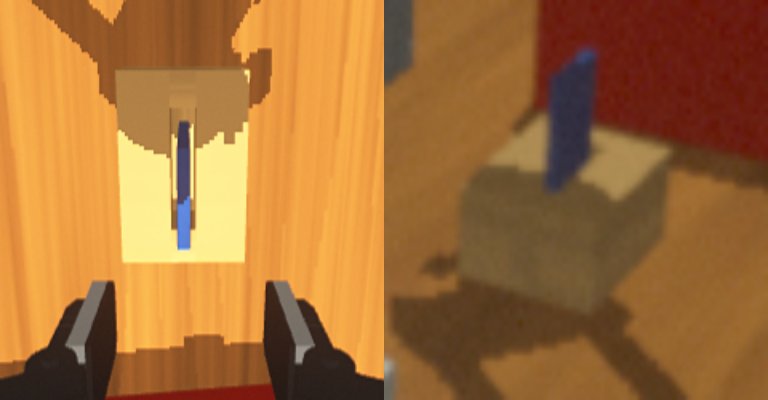

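The picture shows the plate upright in the slot, about 43 mm of its 95 mm below the top. Next: go over beside the tab with the fingers shut.

```bash

python3 shift.py '{"jaw":[0.6,0.4,0,0,0],"x":[0.03,0.05,0.05,0.05,0.05],"y":[-0.005,-0.012,-0.012,-0.012,-0.012],"z":[0,0,0,0,0],"wx":[0,0,0,0,0],"wy":[0,0,0,0,0],"wz":[0,0,0,0,0]}'
python3 shift.py '{"jaw":[0,0,0,0,0],"x":[0.05,0.05,0.05,0.05,0.047],"y":[-0.012,-0.012,-0.012,-0.012,-0.006],"z":[0,0,0,0,0],"wx":[0,0,0,0,0],"wy":[0,0,0,0,0],"wz":[0,0,0,0,-0.12]}'
python3 shift.py '{"jaw":[0,0,0,0],"x":[0,0,0,0],"y":[0,0,0,0],"z":[0,0,0,0],"wx":[0,0,0,0],"wy":[0,0,0,0],"wz":[-0.12,-0.12,0,0]}'
cat > arm.py <<'E'
from h import *
np.set_printoptions(precision=4,suppress=True)
s=manip.state(); piv=np.array([.5763,.0299,0]); a=np.radians(110.6)
x=rot(s["tool_rot"]).apply([1,0,0]); th=a-np.arctan2(x[1],x[0]); b=a-th
d=s["tool_pos"]-piv
print("th",th,"r",d[:2]@[np.cos(b),np.sin(b)],"y",d[:2]@[np.sin(b),-np.cos(b)],"z",d[2],"F",s["contact_force"])
E
python3 arm.py
```

```text
time: 12.98
tool_pos: [0.5385, -0.1088, 0.2022]
tool_rot: [-0.002, 0.706, 0.708, -0.001]
contact_force: [0.6, -0.9, 0.9]
gripper_width: -0.002
grasp_force: 0.0
time: 13.6
tool_pos: [0.4836, 0.1377, 0.2024]
tool_rot: [-0.001, 0.661, 0.75, -0.001]
contact_force: [0.6, -0.2, 0.6]
gripper_width: 0.0
grasp_force: 0.0
time: 14.1
tool_pos: [0.4849, 0.136, 0.2033]
tool_rot: [-0.001, 0.569, 0.823, -0.001]
contact_force: [-0.7, 0.6, 0.8]
gripper_width: 0.005
grasp_force: 0.0
th -0.001507291439267977 r 0.13154143158868514 y -0.04798058622246669 z 0.20328836386015545 F [-0.7165  0.6018  0.7727]
```

```bash

python3 shift.py '{"jaw":[0,0,0,0,0],"x":[0,0,0,0,0],"y":[0,0,0,0,0],"z":[0.05,0.045,0.03,0.008,0],"wx":[0,0,0,0,0],"wy":[0,0,0,0,0],"wz":[0,0,0,0,0]}'
python3 shift.py '{"jaw":[0,0,0,0],"x":[0,0,0,0],"y":[0.01,0.006,0.004,0],"z":[0,0,0,0],"wx":[0,0,0,0],"wy":[0,0,0,0],"wz":[0,0,0,0]}'
python3 arm.py
python3 shift.py '{"jaw":[0,0,0],"x":[0,0,0],"y":[0.004,0.002,0],"z":[0,0,0],"wx":[0,0,0],"wy":[0,0,0],"wz":[0,0,0]}'; python3 arm.py
```

```text
time: 14.72
tool_pos: [0.4856, 0.1361, 0.0715]
tool_rot: [-0.0, 0.568, 0.823, -0.0]
contact_force: [0.2, -0.3, -0.0]
gripper_width: 0.002
grasp_force: 0.0
time: 15.22
tool_pos: [0.5047, 0.1435, 0.0717]
tool_rot: [0.0, 0.568, 0.823, 0.0]
contact_force: [-0.6, 0.1, -0.1]
gripper_width: -0.002
grasp_force: 0.0
th -0.003604925144133686 r 0.13162267872426142 y -0.026632479634719375 z 0.071653797399029 F [-0.5764  0.0992 -0.1012]
time: 15.6
tool_pos: [0.5099, 0.1455, 0.0713]
tool_rot: [-0.0, 0.568, 0.823, -0.0]
contact_force: [-0.0, 0.2, 0.2]
gripper_width: 0.002
grasp_force: 0.0
th -0.0035081729603148037 r 0.1316311857751059 y -0.02107437250052914 z 0.0713019867477439 F [-0.0413  0.185   0.2148]
```

```bash

for k in 1; do python3 shift.py '{"jaw":[0,0],"x":[0,0],"y":[0.003,0],"z":[0,0],"wx":[0,0],"wy":[0,0],"wz":[0,0]}'; python3 arm.py; python3 shift.py '{"jaw":[0,0],"x":[0,0],"y":[0.003,0],"z":[0,0],"wx":[0,0],"wy":[0,0],"wz":[0,0]}'; python3 arm.py; done
```

```text
time: 15.85
tool_pos: [0.5118, 0.1463, 0.0711]
tool_rot: [-0.001, 0.568, 0.823, -0.001]
contact_force: [-5.1, -1.4, 3.0]
gripper_width: -0.001
grasp_force: 2.5
th -0.003539140027302823 r 0.13173335184281879 y -0.018967774807628922 z 0.07109737695251825 F [-5.1064 -1.4484  3.0196]
time: 16.1
tool_pos: [0.5144, 0.1474, 0.071]
tool_rot: [-0.001, 0.568, 0.823, -0.001]
contact_force: [-5.2, -2.0, 2.9]
gripper_width: -0.003
grasp_force: 2.9
th -0.003520031671297552 r 0.1317992315828697 y -0.016130396281501258 z 0.07102555306537983 F [-5.1629 -1.9799  2.87  ]
```

```bash

python3 shift.py '{"jaw":[0,0,0,0,0],"x":[0.0006,0.0006,0.0006,0.0006,0.0006],"y":[0.0053,0.0053,0.0053,0.0053,0.0053],"z":[0,0,0,0,0],"wx":[0,0,0,0,0],"wy":[0,0,0,0,0],"wz":[0.04,0.04,0.04,0.04,0.04]}'; python3 arm.py
python3 shift.py '{"jaw":[0,0,0,0],"x":[0.0006,0.0006,0.0006,0],"y":[0.0053,0.0053,0.0053,0],"z":[0,0,0,0],"wx":[0,0,0,0],"wy":[0,0,0,0],"wz":[0.04,0.04,0.04,0]}'; python3 arm.py
```

```text
time: 16.73
tool_pos: [0.538, 0.1571, 0.071]
tool_rot: [-0.002, 0.648, 0.762, -0.003]
contact_force: [-9.7, -3.9, 6.0]
gripper_width: 0.001
grasp_force: 5.1
th 0.19778829247919028 r 0.13175074764896416 y -0.017275041655429146 z 0.07097203692679002 F [-9.6822 -3.9004  6.0445]
time: 17.23
tool_pos: [0.5541, 0.1609, 0.071]
tool_rot: [-0.001, 0.692, 0.722, -0.002]
contact_force: [-8.2, -3.3, 5.0]
gripper_width: -0.004
grasp_force: 3.9
th 0.3168135528963698 r 0.1317835251154294 y -0.016574824962420187 z 0.07096837336965912 F [-8.2378 -3.3014  5.0214]
```

```bash

python3 shift.py '{"jaw":[0,0,0,0],"x":[0.0006,0.0006,0.0006,0],"y":[0.0053,0.0053,0.0053,0],"z":[0,0,0,0],"wx":[0,0,0,0],"wy":[0,0,0,0],"wz":[0.04,0.04,0.04,0]}'; python3 arm.py
python3 shift.py '{"jaw":[0,0,0,0,0],"x":[0.0006,0.0006,0.0006,0,0],"y":[0.0053,0.0053,0.0053,0,0],"z":[0,0,0,0,0],"wx":[0,0,0,0,0],"wy":[0,0,0,0,0],"wz":[0.04,0.04,0.04,0,0]}'; python3 arm.py
python3 - <<'E'
from h import *
import pickle
c=manip.camera_params("wrist"); im=manip.grab_frame("wrist"); s=manip.grab_frame("side"); t=manip.grab_frame("top")
pickle.dump((c,im,s,t),open("pics/f.pkl","wb"))
f=lambda a:cv2.resize(a[:,:,::-1],(390,290))
cv2.imwrite("pics/f.png",np.vstack([np.hstack([f(im),f(s[150:270,200:361])]),np.hstack([f(t[130:220,255:375]),f(s)])]))
E
```

```text
time: 17.73
tool_pos: [0.5694, 0.1627, 0.0708]
tool_rot: [-0.001, 0.734, 0.679, -0.003]
contact_force: [-9.5, -4.6, 5.8]
gripper_width: 0.002
grasp_force: 4.8
th 0.43698055865580154 r 0.1318509781377183 y -0.0171140297692205 z 0.07084397358117103 F [-9.4805 -4.59    5.841 ]
time: 18.35
tool_pos: [0.5847, 0.1628, 0.0707]
tool_rot: [-0.002, 0.773, 0.634, -0.003]
contact_force: [-12.1, -3.3, 6.5]
gripper_width: 0.002
grasp_force: 5.4
th 0.5565939883672402 r 0.13196196363194584 y -0.017777964446774534 z 0.07070413799172134 F [-12.0599  -3.3194   6.5136]
```

View pics/f.png

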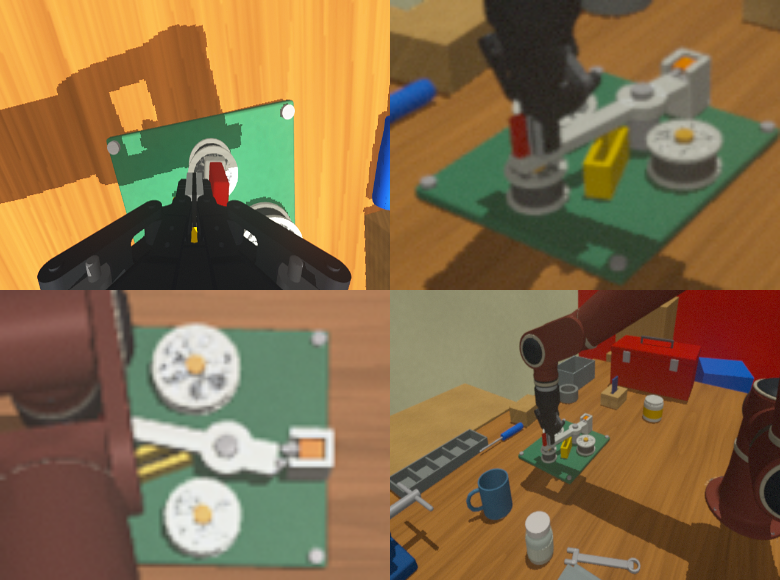

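The pictures show the arm swung well past the holder, the fingers on the tab, the plate still in the block, and the tin, jar and mug in place. I'll measure the arm angle and the pawl before handing in.

```bash
python3 - <<'E'
from h import *
import pickle
np.set_printoptions(precision=4,suppress=True)
c,im,s,t=pickle.load(open("pics/f.pkl","rb"))
m=mask(im,(0,150,80),(8,255,255)); b=[x for x in blobs(m,30)]
for x in b[:3]: print(cv2.boundingRect(x),cv2.minAreaRect(x))
x=b[0].reshape(-1,2); 
for v in range(x[:,1].min(),x[:,1].max()+1,5):
    u=np.where(m[v]>0)[0]; u=u[(u>x[:,0].min()-1)&(u<=x[:,0].max())]; print(v,u.min(),u.max(),[int(im[v,k,0]) for k in range(u.min(),u.max()+1)])
ct=manip.camera_params("top")
# arm bearing in the top view (white arm beyond the pivot) and orange pawl centre, before/after
t0=cv2.imread("pics/top0.png")[:,:,::-1].copy(); s0=cv2.imread("pics/side0.png")[:,:,::-1].copy()
for n,A in (("t0",t0),("t",t),("s0",s0),("s",s)):
    r=A[165:195,338:360] if n[0]=="t" else A[165:200,305:340]
    o=mask(r.copy(),(8,130,120),(20,255,255)); M=cv2.moments(o,True); print(n,M["m00"],M["m10"]/max(M["m00"],1),M["m01"]/max(M["m00"],1))
E
```

```text
(343, 224, 33, 61) ((359.0, 254.0), (60.0, 32.0), 90.0)
224 345 361 [134, 139, 136, 137, 140, 138, 138, 138, 137, 138, 139, 138, 137, 138, 138, 139, 140]
229 344 365 [116, 126, 133, 134, 136, 137, 137, 138, 138, 137, 137, 138, 138, 138, 138, 138, 138, 138, 139, 140, 136, 138]
234 344 367 [114, 118, 126, 131, 134, 135, 138, 138, 139, 138, 138, 137, 139, 138, 139, 139, 136, 139, 138, 138, 139, 138, 138, 135]
239 344 368 [117, 120, 120, 124, 132, 134, 135, 137, 138, 138, 139, 139, 139, 139, 140, 137, 138, 138, 138, 139, 138, 139, 139, 138, 135]
244 343 371 [132, 117, 119, 120, 120, 125, 130, 133, 134, 138, 138, 139, 139, 139, 139, 138, 139, 137, 139, 138, 138, 139, 139, 138, 138, 139, 140, 138, 132]
249 343 373 [83, 126, 122, 118, 120, 120, 124, 129, 133, 134, 133, 138, 139, 141, 139, 138, 138, 139, 138, 139, 139, 139, 139, 139, 137, 138, 139, 139, 138, 137, 133]
254 346 375 [126, 121, 119, 120, 136, 160, 170, 174, 178, 182, 180, 180, 180, 180, 181, 180, 181, 181, 182, 182, 180, 180, 181, 181, 181, 182, 181, 179, 172, 170]
259 347 374 [126, 122, 119, 144, 167, 169, 176, 181, 183, 183, 182, 183, 183, 183, 181, 182, 182, 182, 183, 183, 183, 184, 183, 183, 183, 185, 177, 170]
264 348 374 [108, 123, 149, 168, 171, 177, 181, 183, 182, 183, 182, 181, 182, 182, 183, 182, 182, 183, 182, 182, 184, 183, 183, 182, 183, 176, 162]
269 349 374 [116, 157, 169, 173, 177, 182, 181, 181, 182, 183, 182, 182, 182, 183, 183, 181, 182, 184, 182, 181, 182, 181, 183, 179, 173, 165]
274 353 374 [139, 187, 182, 183, 182, 181, 181, 181, 181, 181, 183, 182, 181, 183, 181, 182, 183, 182, 183, 176, 171, 163]
279 355 373 [96, 193, 186, 182, 183, 182, 181, 182, 182, 182, 183, 182, 182, 183, 182, 183, 185, 174, 95]
284 368 371 [97, 109, 115, 128]
t0 57.0 14.140350877192983 13.543859649122806
t 57.0 14.140350877192983 13.543859649122806
s0 473.0 20.551797040169134 9.433403805496829
s 497.0 19.535211267605632 9.742454728370221
```

```bash
python3 - <<'E'
from h import *
import pickle
np.set_printoptions(precision=4,suppress=True)
c,im,s,t=pickle.load(open("pics/f.pkl","rb"))
P=ray(c,[(375.8,253),(374,280)],.102); d=P[0]-P[1]; print(P,"tab edge yaw -> th",np.radians(110.6)-np.arctan2(d[1],d[0]),np.linalg.norm(d))
piv=np.array([.5763,.0299]); e=P-[*piv,.102]; 
# push-side face lies 6 mm ahead of the arm line
for p in e: 
    r=np.hypot(*p[:2]); print("r",r,"th",np.radians(110.6)-np.arctan2(p[1],p[0])-np.arcsin(.006/r))
ct=manip.camera_params("top"); g=t.min(2)
for u in (299,302,305,308,311):   # arm edges in the top view
    v=np.where(g[165:190,u]>150)[0]+165; 
    if len(v): 
        q=ray(ct,(u,v.mean()),.064)[0][:2]-piv; print(u,v.min(),v.max(),"th",np.radians(110.6)-np.arctan2(q[1],q[0]))
print(ray(ct,(255+226/3.25,130+156/3.222),.072))
E
```

```text
[[0.6122 0.1728 0.102 ]
 [0.6096 0.1596 0.102 ]] tab edge yaw -> th 0.5602588465222396 0.013406195515734057
r 0.14730918392391054 th 0.56529734979661
r 0.1339184400262507 th 0.565802250688086
299 170 176 th 0.5527421054964365
302 170 177 th 0.5562667902572846
305 171 177 th 0.5609015518592104
308 172 178 th 0.5361652076477863
311 165 178 th 0.6691893923770322
[[0.5725 0.0282 0.072 ]]
```

All of these measures give an arm angle of about 0.56 rad. The pawl is back where it started, so it has clicked in, and the fingers carry about 12 N.

```bash
python3 -c "
from plant import manip
print(manip.job_done())"
```

```text
the job is handed in; nothing more can be done
None
```

The job is handed in: the lock plate stands upright in the parking block, and the fingers hold the tensioner pushed back at about 0.56 rad, past the pawl's click; the tin, jar and mug were not touched.

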